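# Unstack the pipe fittings and put each on its own holder

### The arm

A 7-joint arm with a two-finger parallel gripper is mounted at the origin on the work surface. World frame = base frame: x ahead of the robot, y to its left, z up, the work surface at z = 0. Lengths are in m, angles in rad, forces in N, time in s.
With the tool pointing down it reaches from about 0.425 to 0.925 m from the base axis. Payload 6.8 kg.
Tool frame: the origin (TCP) lies on the front face of the gripper's body, between the roots of the fingers; the fingertips stand 73 mm ahead of it and the grasp point (between the pads) lies 54 mm ahead of it (env.nose_length is the distance from the TCP to the fingertips, in m); z points along the fingers, y is the line along which they close (so a half turn about z gives the same grasp; the last joint's range is limited). The gripper opens to 85 mm and grips with 20 to 120 N. Pads are 22 mm wide; open, the fingers measure 114 mm over their backs; the gripper's body (76 mm by 85 mm) begins 54 mm behind the grasp point. The pads swing forward as they close: fully open they stand 13 mm farther back than shut.
Start: joints at [-0.108, 0.477, 0.022, 1.555, -0.011, 1.109, -0.083], TCP at [0.675, 0, 0.304] pointing down, gripper open.
Joint ranges: [-2.96, 2.96], [-0.34, 2.1], [-1.41, 1.46], [0.24, 2.44], [-1.37, 4.51], [0.17, 1.92], [-2.96, 2.96]. Speed limits (rad/s): [2.39, 2.39, 3.14, 3.14, 3.14, 3.14, 3.14].

### API

Orientations are given as a unit quaternion [w, x, y, z].
In Python, from cell import env, kin, camera, calibration, job gives the robot as it stands. The module is installed in compiled form; this text tells all that it offers. Calls block until the motion is done:
- env.reach(position, orientation): joint-space move of the TCP to a pose.
- env.movel(position, velocity=0.15, rot=None, stop_force=None): straight line of the TCP; rot=None keeps the orientation; velocity is the mean speed in m/s. With stop_force (N) it stops when the force on the tool has changed by that much, and returns True; else False.
- env.goto_joints(angles): joint-space move.
- env.grip(opening, f_grip=None): finger opening in m; f_grip is the grip in N (None keeps the last); returns when the fingers have stopped.
- env.dwell(seconds).
- kin.inverse_kinematics(position, orientation): joint angles nearest the present ones, or None.
- env.get_state(): the state.
- camera(name): name is "scene" or "side" or "wrist"; returns (picture, depth): 384x512x3 uint8, blue, green, red; 384x512 float32, m along the optical axis (not along the pixel's ray), 0 where there is no reading.
- calibration(name): a dict with "fx", "fy", "cx", "cy" (pixels), "k1" (the pictures are not rectified: a ray, as slopes to the right and down, at radius r is drawn at 1 + k1 r^2 times it, then the intrinsics apply), "rvec" (rotation vector, rad) and "tvec" (3), from world to camera coordinates, as OpenCV has them. Camera axes: x right, y down, z forward; pixel columns grow to the right and rows downward; lengths in m; the calibration is good to about 2 mm. A picture is of the moment at which its call begins: read the wrist's pose just before it. calibration takes no time and is no camera call; for the wrist camera it gives the pose at the moment of the call.
A pose or a line that the arm cannot do raises env.PlanningError and nothing moves.
- job.job_done(): hands the job in; it is judged then, once.
The state is a dict: "time": time; "qpos": joint angles; "joint_velocities": joint speeds; "joint_torque": joint torques, N m; "tcp_pos": TCP position; "orientation": TCP orientation; "force": force on the tool from outside, world axes, zero at the start; "torque": the same for the moment, N m; "opening": finger opening in m; "gripper_force": force on a finger pad.
Only numpy, scipy, OpenCV 4.12 (cv2) and the standard library are available. Lean on these libraries where they do the work, as an engineer would, in place of code of your own. Each camera call takes 0.05 s, during which the arm holds its last target. There are 200 camera calls.

### The job

Take the stack of four fittings apart from the top down, one at a time, and set each one upright on its own holder before lifting the next: first the aluminium barbed adapter down into the slotted cradle until both barbed ends rest on the bottoms of their slots, then the copper union over the post, then the zinc reducer bushing flat in the square tray, and last the floor flange flat in the round dish. Set things down rather than dropping them, do not topple the stack, and leave the T-bolt clamp and the screwdriver where they lie.

Things in the scene. Friction and masses are not known exactly. Their poses are not given: they have to be found in the camera images.
- adapter: Aluminium double-ended hose barb, top of the stack, lying level: a square wrench collar in the middle (30 long, 28 x 28 mm across, flat side down) and a 16 mm diameter barbed end 43 mm long on each side, 116 mm overall. Origin at its centre, on its axis (14 mm above the collar's underside). x runs along the barbed ends, z up at the start; the collar is gripped across y (28 mm). About 90 g.
- union: Copper union, second from the top: an upright open tube 32 mm tall, bore 26 mm, outside 42 mm in diameter from 7 to 25 mm height and 36 mm at both ends. Origin at the centre of its underside, z up along the bore. About 140 g.
- bushing: Zinc reducer bushing, third from the top: round 44 mm diameter shank 14 mm tall below, hexagon head 14 mm tall above (54 mm across flats, 62 mm across corners), 28 mm tall in all. Origin at the centre of its underside, z up; two opposite hexagon flats face +y and -y, the others follow every 60 degrees. About 200 g.
- flange: Dark iron floor flange, bottom of the stack, standing on the cart: disc 96 mm in diameter and 8 mm thick with a hub 60 mm in diameter rising 18 mm above it (26 mm tall in all); grip it by the hub. Origin at the centre of its underside, z up. About 420 g.
- cradle: Fixed dark steel slotted cradle for the adapter: a base 96 x 64 x 6 mm with two uprights 8 mm thick at x = -36 and +36 mm (64 mm clear between them), each with an open slot from above. Slots are 19 mm wide between z = 30 (bottom of the slot) and 44 mm and flare to 40 mm wide at the top, z = 62 mm. Origin at the centre of the base's underside; x runs through both slots. A seated adapter lies along x (either way round) with its axis 38 mm above the origin.
- post: Fixed round dark steel base, 72 mm in diameter and 8 mm thick, with an 8 mm diameter bright post in its middle whose round tip is 34 mm above the cart. Origin at the centre of the underside. The union stands on the base around the post.
- square_tray: Fixed dark steel square tray, 74 x 74 mm outside, 68 x 68 mm inside, floor 3 mm and rim 8 mm above the cart. Origin at the centre of the underside. Holds the bushing, head up, at any yaw.
- round_dish: Fixed dark steel round dish, 128 mm outside and 122 mm inside diameter, floor 3 mm and rim 8 mm above the cart. Origin at the centre of the underside. Holds the flange, hub up, at any yaw.
- clamp: Bystander: steel T-bolt clamp, a 64 mm ring 20 mm tall lying flat with its bolt on one side (x). Origin at the centre of the ring's underside. Leave it alone.
- screwdriver: Bystander: screwdriver lying on the cart, handle to its -x, 200 mm long and 26 mm high; origin under its middle. Leave it alone.
There are look-alikes about, which are no part of the job. Leave any blue, pink or purple look-alike of the bushing alone.

How it is judged:
On the way, in this order (a step that is already met when the one before it is completed fails the run):
1. the barbed adapter lies in the cradle, both ends on the bottoms of their slots, released (x of adapter in the frame of cradle between -0.018 and 0.018 m and y of adapter in the frame of cradle between -0.005 and 0.005 m and z of adapter in the frame of cradle between 0.0355 and 0.0405 m and angle between the x axis of adapter and the x axis of cradle, either way round below 0.12 rad and angle between adapter's own x axis and vertical between 1.53 and 1.612 rad and contact force between the fingers and adapter below 0.1 N), for 0.2 s.
2. the copper union stands on the base around the post, released (horizontal distance between union and post below 0.0105 m and z of union in the frame of post between 0.006 and 0.0105 m and angle between union's own z axis and vertical below 0.08 rad and contact force between the fingers and union below 0.1 N), for 0.2 s.
3. the reducer bushing stands flat in the square tray, head up, released (horizontal distance between bushing and square_tray below 0.019 m and z of bushing in the frame of square_tray between 0.001 and 0.0055 m and angle between bushing's own z axis and vertical below 0.08 rad and contact force between the fingers and bushing below 0.1 N), for 0.2 s.
4. the floor flange lies flat in the round dish, hub up, released (horizontal distance between flange and round_dish below 0.015 m and z of flange in the frame of round_dish between 0.001 and 0.0055 m and angle between flange's own z axis and vertical below 0.08 rad and contact force between the fingers and flange below 0.1 N), for 0.2 s.
At the end, for the whole second after the job is handed in: Released, at rest: adapter along the slots (0.12 rad, level 0.04), axis 35.5-40.5 mm over the cradle origin, within 18 mm lengthwise and 5 sideways; union, bushing, flange upright (0.08 rad), -2/+2.5 mm from the floor of post base, tray, dish, centres within 10.5, 19, 15 mm (all of step 1 and all of step 2 and all of step 3 and all of step 4 and linear speed of each of adapter, union, bushing, flange below 0.02 m/s and angular speed of each of adapter, union, bushing, flange below 0.3 rad/s); the robot touches nothing.
It fails at once if the union, bushing or flange is toppled (tilted more than 0.5 rad) (angle between any of union, bushing, flange's own z axis and vertical above 0.5 rad).
It fails at once if a fitting is dropped (falls freely, touching nothing, faster than 0.7 m/s: a fall of 25 mm) ((linear speed of adapter above 0.7 m/s and contact force between adapter and anything else below 0.005 N) or (linear speed of union above 0.7 m/s and contact force between union and anything else below 0.005 N) or (linear speed of bushing above 0.7 m/s and contact force between bushing and anything else below 0.005 N) or (linear speed of flange above 0.7 m/s and contact force between flange and anything else below 0.005 N)).
It fails at once if a fitting is moved more than 40 mm before the one above it has been brought to its holder (30 mm) ((distance of union from where it was at the start of the episode above 0.04 m and horizontal distance between adapter and cradle above 0.03 m) or (distance of bushing from where it was at the start of the episode above 0.04 m and horizontal distance between union and post above 0.03 m) or (distance of flange from where it was at the start of the episode above 0.04 m and horizontal distance between bushing and square_tray above 0.03 m)).
It fails at once if the clamp or the screwdriver is moved more than 30 mm (distance of any of clamp, screwdriver from where it was at the start of the episode above 0.03 m).
It also fails if it takes over 122 s, if anything falls off the work surface, if the arm or the gripper's body presses on something with over 40 N, if the wrist force passes 120 N, or if a joint passes its speed limit or range.

## Working session

There is one attempt and no reset: what is moved stays moved. The work goes in short steps, each a Python script; the robot and the scene stay as the last script left them, time stands still between calls to the robot, and variables do not carry over. Pictures are saved under pics/ and viewed, at most 14 in all, crops included, and the job is handed in when it is done.

```bash
mkdir -p pics
cat > h.py <<'E'
import numpy as np, cv2
from cell import env, kin, camera, calibration, job
def cloud(name):
    c=calibration(name); img,d=camera(name)
    K=np.array([[c['fx'],0,c['cx']],[0,c['fy'],c['cy']],[0,0,1]])
    v,u=np.mgrid[0:384,0:512]
    p=np.stack([u,v],-1).reshape(-1,1,2).astype(np.float64)
    n=cv2.undistortPoints(p,K,np.array([c['k1'],0,0,0,0],float)).reshape(384,512,2)
    P=np.dstack([n[...,0]*d,n[...,1]*d,d])
    R=cv2.Rodrigues(np.array(c['rvec'],float))[0]
    W=(P-np.array(c['tvec']).reshape(3))@R
    W[d==0]=np.nan
    return img,W
E
python3 - <<'E'
from h import *
for n in ["scene","side","wrist"]:
    img,W=cloud(n); np.savez(f"{n}.npz",img=img,W=W); cv2.imwrite(f"pics/{n}0.png",img)
    print(n,np.nanmin(W,(0,1)),np.nanmax(W,(0,1)),calibration(n)['tvec'])
print(env.get_state(),env.nose_length)
E
```

```text
scene [-2.1643852  -0.66904109 -0.76428122] [1.33624412 1.93238423 0.60879873] [-0.4015029  -0.09013242  1.36113924]
side [-0.77384469 -0.46193445 -0.63374071] [1.60865834 1.92511434 0.50150893] [-0.49601765  0.12526492  0.78688307]
wrist [ 0.30081276 -1.22639943 -0.75676213] [1.60175462 0.2440927  0.32185993] [-0.67461483 -0.04027523  0.38023454]
{'time': 0.15, 'qpos': array([-0.10808564,  0.4776097 ,  0.0223053 ,  1.55615817, -0.01150106,
        1.10928344, -0.0830857 ]), 'joint_velocities': array([ 9.51021704e-04, -2.69875011e-03,  2.59440100e-04, -3.75460647e-03,
        7.35146902e-05, -2.60116801e-04, -7.08928741e-04]), 'joint_torque': array([ 1.55385478e-03, -5.96924365e+01,  1.60940632e+00, -2.81490952e+01,
        1.26662746e-02,  6.56643446e-03,  5.58682734e-05]), 'tcp_pos': array([6.74675727e-01, 1.90297821e-05, 3.03176479e-01]), 'orientation': array([-4.44665024e-04,  7.07087293e-01,  7.07125956e-01, -4.95440131e-04]), 'force': array([ 1.08852773,  0.19608559, -0.2410745 ]), 'torque': array([ 0.00482602, -0.03145629,  0.02934078]), 'gripper_force': 0.0, 'opening': 0.0852534187223204} 0.0726
```

View pics/scene0.png

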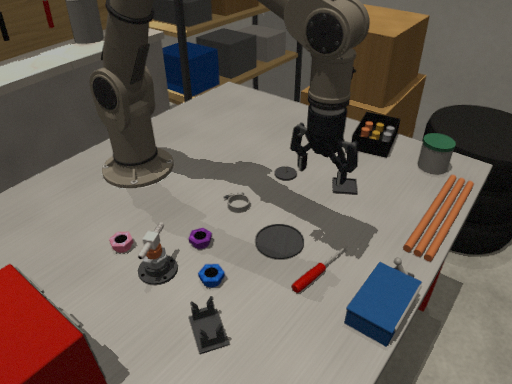

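View pics/side0.png

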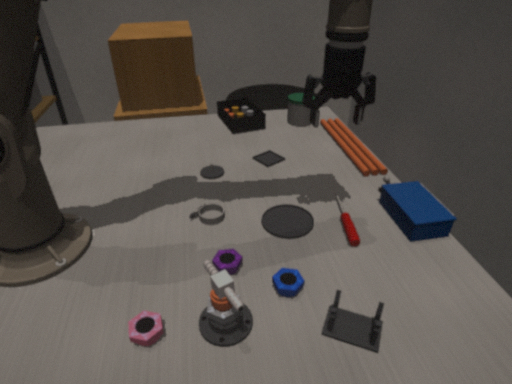

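Run:
```python
import numpy as np,cv2
# top-down rectified colour + height map, 1.25 mm/px ; x up, y left
out=[]
for n in ["scene"]:
    z=np.load(n+'.npz');W=z['W'];img=z['img']
    H=np.zeros((600,800,3),np.uint8)
    ok=np.isfinite(W[...,2])&(W[...,2]>-.02)&(W[...,2]<.2)
    P=W[ok];c=img[ok];o=np.argsort(P[:,2]);P=P[o];c=c[o]
    r=((0.98-P[:,0])/.00115).astype(int);q=((0.46-P[:,1])/.00115).astype(int)
    m=(r>=1)&(r<599)&(q>=1)&(q<799)
    for a,b,cc in zip(r[m],q[m],c[m]): H[a-1:a+2,b-1:b+2]=cc
    for x in np.arange(.4,.98,.1):
        cv2.putText(H,f"{x:.1f}",(0,int((.98-x)/.00115)),0,.4,(0,255,255)); H[int((.98-x)/.00115),::8]=(0,255,255)
    for y in np.arange(-.4,.41,.1):
        cv2.putText(H,f"{y:.1f}",(int((.46-y)/.00115),595),0,.4,(0,255,255)); H[::8,int((.46-y)/.00115)]=(0,255,255)
    cv2.imwrite(f'pics/top_{n}.png',H)
```

```text
(no output)
```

View pics/top_scene.png

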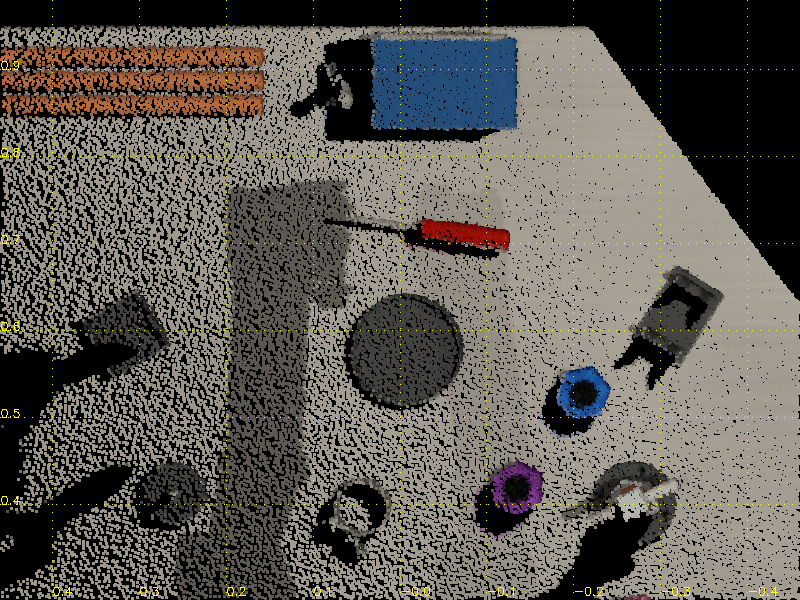

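The scene camera (top-down map) shows the stack near (0.41, -0.27), cradle (0.615, -0.31), dish (0.575, 0.0), tray (0.61, 0.31) and post (0.41, 0.27). The pink, purple and blue nuts, clamp and screwdriver are bystanders. Next I fit these from the point clouds.

Run:
```python
from h import *
from scipy.optimize import least_squares
def crop(n,c,r,z0,z1):
    z=np.load(n+'.npz');W=z['W'].reshape(-1,3);I=z['img'].reshape(-1,3).astype(int)
    m=(np.hypot(W[:,0]-c[0],W[:,1]-c[1])<r)&(W[:,2]>z0)&(W[:,2]<z1)
    return W[m],I[m]
def rect(P):
    (c,s,a)=cv2.minAreaRect((P[:,:2]*1000).astype(np.float32)); return np.round(c,1),np.round(s,1),round(a,1),len(P)
for n in ["scene","side"]:
    print(n)
    P,_=crop(n,(.5,-.1),.06,-.05,.05);print(' table z',np.median(P[:,2]))
    # dark holders
    for nm,c,r in [("cradle",(.615,-.31),.085),("tray",(.61,.31),.07),("post",(.41,.27),.06),("dish",(.575,0),.085)]:
        P,I=crop(n,c,r,-.01,.07)
        dark=I.max(1)<85
        print(nm,'dark',rect(P[dark]),np.percentile(P[dark][:,2],[5,50,95]).round(4))
        raised=P[:,2]>.0045
        if nm!='cradle' and raised.sum()>20: print('  raised',rect(P[raised]))
        if nm=='cradle':
            u=P[P[:,2]>.02]; print('  up',rect(u)); 
    P,I=crop(n,(.41,-.27),.09,.002,.2)
    for a,b in [(.004,.012),(.016,.03),(.03,.05),(.05,.085),(.088,.1),(.1,.12)]:
        Q=P[(P[:,2]>a)&(P[:,2]<b)]
        if len(Q)>8: print(' stack',a,b,rect(Q))
    Q=P[P[:,2]>.09]; 
    c=Q.mean(0);w,v=np.linalg.eigh(np.cov(Q.T)); print(' adapter c',c.round(4),'dir',v[:,2].round(3),'ext',np.ptp((Q-c)@v[:,2]).round(4),'ztop',np.percentile(Q[:,2],[5,50,99]).round(4))
c=calibration('wrist');R=cv2.Rodrigues(np.array(c['rvec']))[0];print('wristcam',-R.T@np.array(c['tvec']),R[2],R[0])
```

```text
scene
 table z 5.6978954467295424e-05
cradle dark (array([ 618.1, -319.4]), array([64.6, 95. ]), 58.0, 1357) [0.0043 0.0089 0.0554]
  up (array([ 616.5, -319.7]), array([49.3, 82.5]), 57.6, 514)
tray dark (array([596.2, 313.5]), array([72.9, 78.7]), 30.6, 312) [0.0009 0.0037 0.0086]
  raised (array([594.6, 314.3]), array([80.7, 80.9]), 26.8, 136)
post dark (array([414.8, 257.8]), array([68.3, 70.1]), 48.2, 243) [0.0025 0.0081 0.0157]
  raised (array([411.5, 260.7]), array([70.3, 76.6]), 35.7, 242)
dish dark (array([578. ,  -6.5]), array([123.2, 128.8]), 34.1, 1353) [0.0008 0.0032 0.0077]
  raised (array([576.9,  -7.5]), array([125.5, 128.9]), 32.4, 338)
 stack 0.004 0.012 (array([ 409.9, -275.1]), array([151.4, 140.2]), 76.4, 492)
 stack 0.016 0.03 (array([ 411.3, -271.8]), array([58.6, 37.2]), 70.7, 177)
 stack 0.03 0.05 (array([ 416. , -279.5]), array([52.3, 20.6]), 56.1, 84)
 stack 0.05 0.085 (array([ 409.2, -270. ]), array([58.8, 36.4]), 79.8, 299)
 stack 0.088 0.1 (array([ 404.2, -270.3]), array([ 24.7, 106.6]), 13.1, 53)
 stack 0.1 0.12 (array([ 400.1, -267.9]), array([ 30.7, 1
[... 780 characters left out ...]
tack 0.004 0.012 (array([ 402.9, -266.7]), array([147.6, 113.2]), 2.6, 954)
 stack 0.016 0.03 (array([ 401.6, -284.2]), array([59.6, 29.8]), 6.8, 318)
 stack 0.03 0.05 (array([ 396.5, -291.6]), array([16.7, 53.6]), 84.2, 133)
 stack 0.05 0.085 (array([ 398.1, -275.7]), array([48.4, 53.7]), 83.9, 516)
 stack 0.088 0.1 (array([ 398.6, -273.8]), array([ 26.8, 105.9]), 36.6, 87)
 stack 0.1 0.12 (array([ 400.4, -268.8]), array([ 27.8, 116.7]), 23.7, 725)
 adapter c [ 0.4013 -0.2762  0.1084] dir [-0.407  0.913  0.036] ext 0.1165 ztop [0.097  0.1079 0.1168]
wristcam [0.67491116 0.07891471 0.37359464] [-7.85882312e-04 -3.08812982e-01 -9.51122455e-01] [ 9.99999690e-01 -2.96412163e-04 -7.30028127e-04]
```

View pics/wrist0.png

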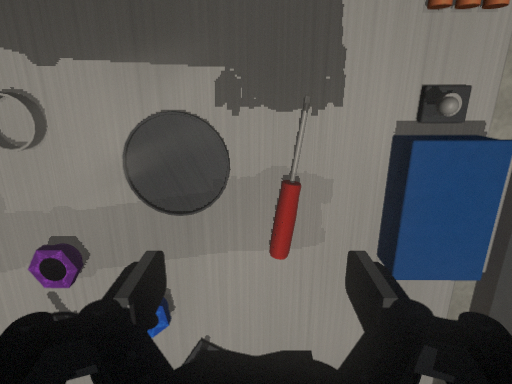

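Wrist view: dish at pixel (178,162), screwdriver (290,190), and the camera looks slightly ahead of the fingers. The fits pass the size and height checks: adapter top is about 0.115, cradle 64.6x95, dish 128, tray about 75. Next I move over the cradle and stack and refine with the wrist camera.

```bash
cat >> h.py <<'E'
from scipy.spatial.transform import Rotation as Ro
def quat(deg):  # tool down, closing line (tool y) at angle deg from world x
    q=(Ro.from_euler('z',deg,degrees=True)*Ro.from_quat([.70710678,.70710678,0,0])).as_quat()
    return np.array([q[3],q[0],q[1],q[2]])
def rect(P):
    (c,s,a)=cv2.minAreaRect((P[:,:2]*1000).astype(np.float32)); return np.round(c,1),np.round(s,1),round(a,1),len(P)
def near(W,I,c,r,z0,z1):
    W=W.reshape(-1,3);I=I.reshape(-1,3).astype(int)
    with np.errstate(invalid='ignore'): m=(np.hypot(W[:,0]-c[0],W[:,1]-c[1])<r)&(W[:,2]>z0)&(W[:,2]<z1)
    return W[m],I[m]
E
python3 - <<'E'
from h import *
def look(x,y,z,deg,n):
    env.reach([x,y,z],quat(deg)); env.dwell(.3); img,W=cloud('wrist'); np.savez(n+'.npz',img=img,W=W); cv2.imwrite(f'pics/{n}.png',img); print(n,env.get_state()['time'],env.get_state()['qpos'].round(2)); return img,W
img,W=look(.617,-.30,.26,58,'w_cradle')
P,I=near(W,img,(.617,-.32),.065,.003,.07)
print('base',rect(P)); up=P[P[:,2]>.02]; print('up',rect(up)); 
for a in(.045,.05,.055): Q=P[P[:,2]>a]; print(a,rect(Q))
img,W=look(.405,-.27,.30,23.4,'w_stack')
P,I=near(W,img,(.40,-.27),.09,.003,.16)
for a,b in [(.004,.012),(.016,.03),(.03,.05),(.05,.08),(.082,.09),(.1,.125),(.11,.125)]:
    Q=P[(P[:,2]>a)&(P[:,2]<b)]
    if len(Q)>8: print(a,b,rect(Q))
print(np.percentile(P[:,2],99.5))
E
```

```text
w_cradle 1.7667 [ 0.44  0.54 -0.12  1.56  0.07  1.05  1.32]
base (array([ 617.1, -319.8]), array([64.9, 95.4]), 57.7, 5515)
up (array([ 617.6, -319.6]), array([48. , 80.3]), 57.9, 1525)
0.045 (array([ 617.6, -319.5]), array([47.8, 80.2]), 57.7, 675)
0.05 (array([ 617.6, -319.6]), array([47.6, 80.1]), 57.7, 518)
0.055 (array([ 617.6, -319.6]), array([47.6, 80.1]), 57.7, 370)
w_stack 2.9917 [ 0.46  0.17 -0.    2.    0.    0.97  0.87]
0.004 0.012 (array([ 400.7, -266. ]), array([95.7, 88.7]), 22.2, 2073)
0.016 0.03 (array([ 396.3, -252.1]), array([58.3, 25. ]), 19.0, 130)
0.03 0.05 (array([ 396. , -253.4]), array([59.6, 25.4]), 20.6, 40)
0.05 0.08 (array([ 399.5, -265.6]), array([61. , 49.8]), 25.4, 847)
0.082 0.09 (array([ 396.6, -262.8]), array([35.2, 22.7]), 34.2, 84)
0.1 0.125 (array([ 401.5, -266.9]), array([ 27.8, 115.7]), 22.7, 2617)
0.11 0.125 (array([ 401.2, -266.5]), array([27.8, 29.4]), 23.4, 1116)
0.11571977999233314
```

Cradle is at (617.5, -319.6) with its x axis at 147.75°. Adapter is at (401.2, -266.8) with its axis at 113.1°, and the sizes match. Now the adapter.

Run:
```python
from h import *
s=lambda:env.get_state()
x,y=.4012,-.2668
env.reach([x,y,.24],quat(23.1)); env.grip(.06,30)
env.movel([x,y,.164],.08); print('pre',s()['force'].round(2))
env.grip(.0,30); print('grip',s()['opening'],s()['gripper_force'],s()['force'].round(2))
env.movel([x,y,.19],.05); env.movel([x,y,.26],.12); print('lift',s()['opening'],s()['time'])
img,W=cloud('side'); cv2.imwrite('pics/lift1.png',cv2.resize(img[120:,100:400],None,fx=2,fy=2))
img,W=cloud('wrist'); np.savez('w_held.npz',img=img,W=W)
P,I=near(W,img,(x,y),.075,.17,.24)
# stack underneath
Q,_=near(W,img,(x,y),.06,.075,.095); print('union top',rect(Q) if len(Q)>8 else len(Q))
Q,_=near(W,img,(x,y),.06,.048,.058); print('bush top',rect(Q) if len(Q)>8 else len(Q))
Q,_=near(W,img,(x,y),.07,.004,.012); print('flange',rect(Q) if len(Q)>8 else len(Q))
```

```text
pre [-0.83  0.07  0.41]
grip 0.02759798334855796 32.084559202194214 [-2.14  0.74  5.55]
lift 0.027395880035872837 6.6
union top (array([ 399.8, -267.6]), array([40.5, 31.8]), 22.5, 408)
bush top (array([ 400.5, -268. ]), array([61.7, 53.9]), 22.9, 628)
flange (array([ 400.6, -265.6]), array([95. , 91.1]), 21.1, 2715)
```

View pics/lift1.png

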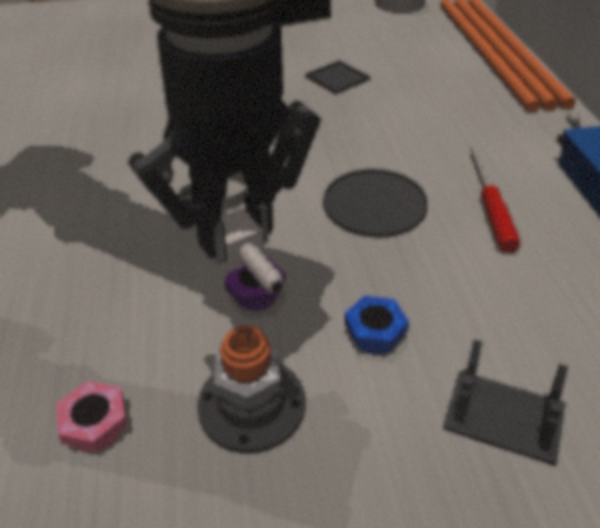

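The adapter is held by its collar and the union, bushing and flange still stand. I check its tilt and height in the grip before placing.

Run:
```python
from h import *
T=env.get_state()['tcp_pos'];print(T)
a=np.radians(113.1);d=np.array([np.cos(a),np.sin(a)]);e=np.array([-d[1],d[0]])
for n in ['wrist','scene','side']:
    img,W=cloud(n); 
    P,I=near(W,img,T[:2],.075,T[2]-.1,T[2]-.035)
    u=(P[:,:2]-T[:2])@d; v=(P[:,:2]-T[:2])@e
    for lo,hi in [(-.07,-.045),(-.045,-.02),(-.01,.01),(.02,.045),(.045,.07)]:
        m=(u>lo)&(u<hi)&(abs(v)<.012)
        if m.sum()>5: print(n,lo,m.sum(),'top',np.percentile(P[m,2]-T[2],95).round(4),'vmed',np.median(v[m]).round(4))
    m=abs(v)<.012; print(n,'u range',np.percentile(u[m],[1,99]).round(4) if m.sum() else None)
```

```text
[ 0.40067878 -0.26650918  0.25899846]
wrist -0.07 291 top -0.0565 vmed -0.0003
wrist -0.045 1066 top -0.0565 vmed -0.0003
wrist -0.01 2101 top -0.0491 vmed 0.0002
wrist 0.02 1692 top -0.0562 vmed 0.0002
wrist 0.045 1047 top -0.0564 vmed 0.0001
wrist u range [-0.0485  0.0575]
scene -0.07 50 top -0.0574 vmed -0.002
scene -0.045 65 top -0.0567 vmed -0.0029
scene -0.01 49 top -0.0488 vmed 0.0031
scene u range [-0.0575  0.0115]
side -0.07 121 top -0.0566 vmed 0.003
side -0.045 147 top -0.0564 vmed 0.0041
side -0.01 135 top -0.0488 vmed -0.0009
side 0.02 6 top -0.0565 vmed -0.0033
side u range [-0.059   0.0141]
```

It is level and centred, with its axis 64 mm below the TCP. Now seat it.

Run:
```python
from h import *
s=lambda:env.get_state()
x,y=.6175,-.3196
env.reach([x,y,.24],quat(57.75)); print(s()['qpos'].round(2)); 
env.movel([x,y,.15],.1); env.dwell(.2); print(s()['tcp_pos'].round(4),s()['force'].round(1))
hit=env.movel([x,y,.0995],.03,stop_force=5); t=s(); print(hit,t['tcp_pos'].round(4),t['force'].round(1))
```

```text
[ 0.45  0.57 -0.09  1.56  0.06  1.02  1.35]
[ 0.6178 -0.3197  0.1508] [ 0.3  0.1 -1.1]
True [ 0.6175 -0.3196  0.1025] [-2.1  0.1  5.7]
```

Run:
```python
from h import *
s=lambda:env.get_state()
x,y=.6175,-.3196
env.grip(.045); env.dwell(.3); env.movel([x,y,.25],.1); 
img,W=cloud('wrist'); cv2.imwrite('pics/seat1.png',img)
c=np.array([.6175,-.3196]);a=np.radians(147.75);d=np.array([np.cos(a),np.sin(a)]);e=np.array([-d[1],d[0]])
P,I=near(W,img,c,.075,.02,.08); u=(P[:,:2]-c)@d; v=(P[:,:2]-c)@e
for lo,hi in [(-.065,-.042),(-.03,-.018),(-.01,.01),(.018,.03),(.042,.065)]:
    m=(u>lo)&(u<hi)&(abs(v)<.012)
    if m.sum()>5: print(lo,m.sum(),'top',np.percentile(P[m,2],90).round(4),'v',np.median(v[m]).round(4))
m=abs(v)<.006; print(np.percentile(u[m],[.5,99.5]).round(4))
m=P[:,2]>.048; 
mm=m&(abs(u)<.02); print('collar',rect(P[mm]))
print(s()['time'])
# look at the post next
env.reach([.413,.258,.28],quat(0)); env.dwell(.3); img,W=cloud('wrist'); np.savez('w_post.npz',img=img,W=W); cv2.imwrite('pics/post.png',img)
P,I=near(W,img,(.412,.258),.05,.004,.05); print('post base',rect(P)); Q=P[P[:,2]>.015]; print('pin',rect(Q) if len(Q)>3 else len(Q), Q[:,2].max() if len(Q) else 0)
print(s()['time'],s()['qpos'].round(2))
```

```text
-0.065 192 top 0.0461 v -0.0003
-0.03 178 top 0.0459 v -0.0003
-0.01 572 top 0.0534 v -0.0003
0.018 201 top 0.0458 v -0.0003
0.042 297 top 0.0458 v -0.0003
[-0.0564  0.0577]
collar (array([ 617.2, -319.4]), array([27.6, 30. ]), 58.3, 1027)
12.7333
post base (array([413.7, 261.1]), array([70.8, 70.5]), 89.5, 3153)
pin (array([414.2, 261.6]), array([6.4, 7.1]), 1.2, 63) 0.03560911190207062
15.275 [-0.45  0.21 -0.27  2.    0.07  0.93 -0.75]
```

View pics/seat1.png

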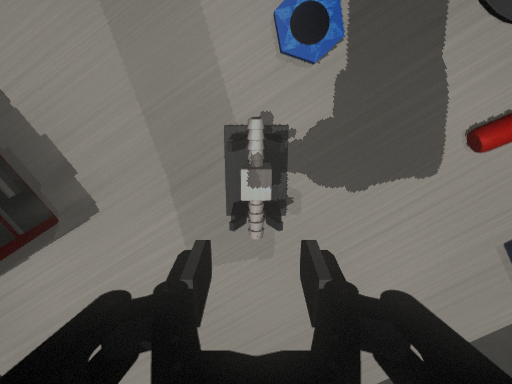

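The adapter is seated at pixel (256,185): axis 38 mm up, level, centred. The post is at (0.414, 0.2613). Next the union, measuring it afresh first.

Run:
```python
from h import *
s=lambda:env.get_state()
env.reach([.4005,-.267,.27],quat(23)); env.dwell(.3); img,W=cloud('wrist'); cv2.imwrite('pics/union.png',img); np.savez('w_union.npz',img=img,W=W)
c=(.4005,-.267)
for a,b in [(.083,.092),(.074,.082),(.06,.082),(.05,.058),(.022,.03),(.004,.012)]:
    Q,_=near(W,img,c,.06,a,b)
    print(a,b,rect(Q) if len(Q)>8 else len(Q), (np.round(cv2.minEnclosingCircle((Q[:,:2]*1000).astype(np.float32))[0],1) if len(Q)>8 else ''))
```

```text
0.083 0.092 (array([ 399.7, -267.4]), array([34.9, 35. ]), 87.6, 660) [ 399.9 -267.5]
0.074 0.082 (array([ 399.8, -267.2]), array([40.7, 40.6]), 17.5, 475) [ 399.7 -267.4]
0.06 0.082 (array([ 399.8, -267.2]), array([40.7, 40.6]), 17.5, 716) [ 399.8 -267.4]
0.05 0.058 (array([ 400.3, -267.7]), array([54.1, 61. ]), 53.5, 1338) [ 400.8 -268.2]
0.022 0.03 (array([ 395.9, -252.6]), array([59. , 26.7]), 20.1, 239) [ 400.4 -265.1]
0.004 0.012 (array([ 401.4, -267.7]), array([95., 95.]), 3.2, 2714) [ 401.4 -268.1]
```

View pics/union.png

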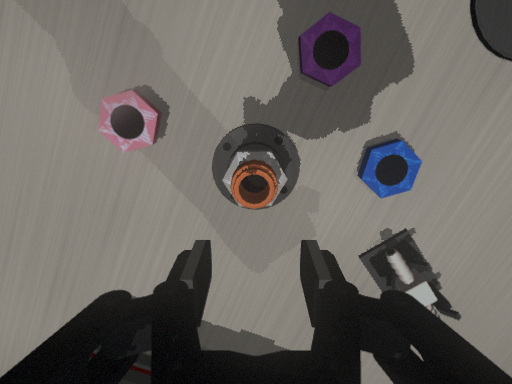

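The union is at pixel (255,185), world (399.8, -267.3), on the bushing. Grip it and carry it over the post.

Run:
```python
from h import *
s=lambda:env.get_state()
x,y=.3998,-.2673
env.grip(.066,30)
env.movel([x,y,.129],.1); print('pre',s()['tcp_pos'].round(4),s()['force'].round(2))
env.grip(.0,30); print('grip',s()['opening'],s()['gripper_force'],s()['force'].round(2))
env.movel([x,y,.15],.04); env.movel([x,y,.24],.12); print('lift',s()['opening'],s()['time'])
T=s()['tcp_pos']; img,W=cloud('wrist'); Q,_=near(W,img,T[:2],.03,T[2]-.06,T[2]-.03); print('held top',rect(Q),Q[:,2].min()-T[2],np.percentile(Q[:,2],[50,95])-T[2],T)
Q,_=near(W,img,(.4003,-.2677),.06,.05,.058);print('bush',rect(Q))
env.reach([.41,0.05,.26],quat(10))
env.reach([.414,.2613,.2],quat(0)); env.dwell(.2); 
T=s()['tcp_pos'];print(T); img,W=cloud('wrist'); cv2.imwrite('pics/prepost.png',img);Q,_=near(W,img,T[:2],.03,T[2]-.06,T[2]-.03); print('held top',rect(Q),np.percentile(Q[:,2],[5,50,95])-T[2],s()['opening'])
```

```text
pre [ 0.4001 -0.2675  0.1295] [ 0.51 -0.12 -0.49]
grip 0.04083124231367694 29.661439564079046 [-0.87  0.88  6.18]
lift 0.040967523614377284 21.3417
held top (array([ 397.4, -265.4]), array([56.3, 38.6]), 6.0, 8227) -0.05999093200243821 [-0.04530952 -0.0329929 ] [ 0.39939041 -0.26700877  0.23934117]
bush (array([ 400.5, -267.5]), array([61.7, 54. ]), 83.9, 3327)
[0.41479906 0.25964531 0.20045586]
held top (array([413.4, 262. ]), array([39. , 55.6]), 70.9, 8249) [-0.05772337 -0.04533127 -0.03300652] 0.04111440713812545
```

View pics/prepost.png

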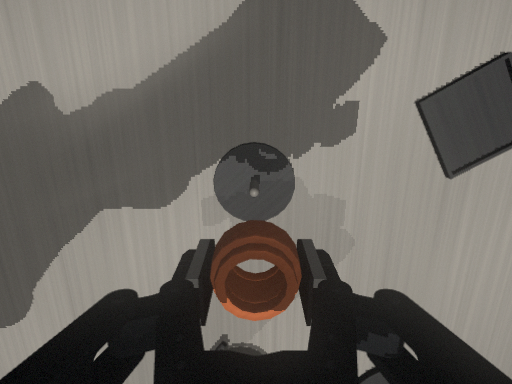

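The union is held level above the post (pin at pixel (254,192)). Lower it until it touches.

Run:
```python
from h import *
s=lambda:env.get_state()
x,y=.414,.2613
env.movel([x,y,.125],.1); env.dwell(.3); print(s()['tcp_pos'].round(4),s()['force'].round(1))
hit=env.movel([x,y,.0805],.03,stop_force=5); t=s(); print(hit,t['tcp_pos'].round(4),t['force'].round(1))
if hit and t['tcp_pos'][2]<.088:
    env.grip(.064); env.dwell(.3); env.movel([x,y,.22],.1)
    img,W=cloud('wrist'); cv2.imwrite('pics/union2.png',img)
    Q,_=near(W,img,(x,y),.03,.036,.05);print('union',rect(Q),np.percentile(Q[:,2],[5,50,95])); Q,_=near(W,img,(x,y),.034,.025,.037);print(rect(Q)); print(s()['time'])
    Q,_=near(W,img,(x,y),.05,.004,.012);print('base',rect(Q))
```

```text
[0.4142 0.2614 0.1254] [-0.1 -0.8 -2. ]
True [0.414  0.2613 0.0836] [ 0.2 -1.   6.3]
union (array([414.4, 261.2]), array([35.1, 34.7]), 89.6, 703) [0.03753526 0.04008252 0.04126953]
(array([414.3, 261.5]), array([40.7, 40.8]), 82.5, 661)
28.4
base (array([413.8, 261.2]), array([71.3, 70.9]), 62.0, 2841)
```

The union is seated (top at 40 mm, centred). Next the bushing.

Run:
```python
from h import *
s=lambda:env.get_state()
env.reach([.41,0.05,.26],quat(0))
env.reach([.4005,-.2675,.24],quat(-6)); env.dwell(.3); img,W=cloud('wrist'); cv2.imwrite('pics/bush.png',img)
Q,_=near(W,img,(.4005,-.2675),.05,.048,.06);print('bush',rect(Q),np.median(Q[:,2])); 
h=cv2.convexHull((Q[:,:2]*1e3).astype(np.float32)).reshape(-1,2)
an=np.arange(-30,30,.5);w=[np.ptp(h@np.array([np.cos(np.radians(a)),np.sin(np.radians(a))])) + np.ptp(h@np.array([np.cos(np.radians(a+60)),np.sin(np.radians(a+60))]))+np.ptp(h@np.array([np.cos(np.radians(a-60)),np.sin(np.radians(a-60))])) for a in an]
a=an[np.argmin(w)];print('flat angle',a,min(w)/3)
M=(h[:,None,:]@np.array([[np.cos(np.radians(a+k)),np.sin(np.radians(a+k))] for k in(0,90)]).T).reshape(-1,2); mid=(M.max(0)+M.min(0))/2
r=np.radians(a);c=mid[0]*np.array([np.cos(r),np.sin(r)])+mid[1]*np.array([-np.sin(r),np.cos(r)]);print('centre',c)
Q,_=near(W,img,(.4005,-.2675),.06,.004,.012);print('flange',rect(Q)); print(s()['time'])
```

```text
bush (array([ 400.5, -267.9]), array([61.9, 54.1]), 85.1, 3350) 0.05456122649389268
flat angle -6.0 54.39882299579296
centre [ 400.44380074 -267.87728646]
flange (array([ 401.5, -267. ]), array([93.3, 95.4]), 82.0, 3127)
30.825
```

View pics/bush.png

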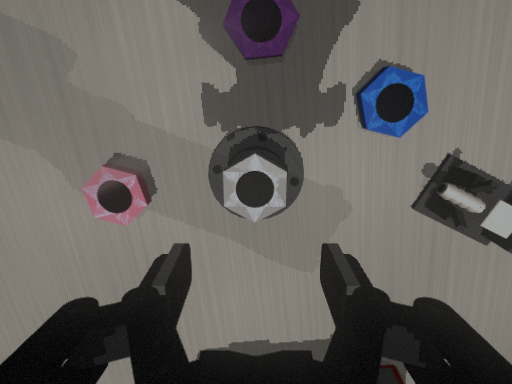

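The bushing is centred at (400.4, -267.9) with its flats at -6°, square to the fingers. Take it.

Run:
```python
from h import *
s=lambda:env.get_state()
x,y=.4004,-.2679
env.grip(.082,35)
env.movel([x,y,.102],.1); print('pre',s()['tcp_pos'].round(4),s()['force'].round(2))
env.grip(.0,35); print('grip',s()['opening'],s()['gripper_force'],s()['force'].round(2))
env.movel([x,y,.125],.04); env.movel([x,y,.22],.12); print('lift',s()['opening'],s()['time'])
img,W=cloud('wrist');Q,_=near(W,img,(.4012,-.2675),.06,.004,.012);print('flange',rect(Q)); Q,_=near(W,img,(.4012,-.2675),.06,.023,.03);print('hub',rect(Q))
env.reach([.5,0,.26],quat(0))
env.reach([.5965,.3135,.2],quat(0)); env.dwell(.3)
T=s()['tcp_pos'];img,W=cloud('wrist'); cv2.imwrite('pics/pretray.png',img); 
Q,_=near(W,img,(.5965,.3135),.06,.0055,.012);print('rim',rect(Q)); print(T,s()['opening'])
```

```text
pre [ 0.4007 -0.2681  0.1025] [-0.79 -0.12  0.35]
grip 0.05332250950852471 36.77761673927307 [-0.53  0.69  6.8 ]
lift 0.053511798792402566 34.725
flange (array([ 401.8, -263. ]), array([85.8, 95.1]), 82.3, 3817)
hub (array([ 401.9, -265.5]), array([54.8, 58.6]), 82.1, 3155)
rim (array([597.8, 315.5]), array([74.1, 74.3]), 30.1, 1033)
[0.59682858 0.31254277 0.2004468 ] 0.05354462591849837
```

View pics/pretray.png

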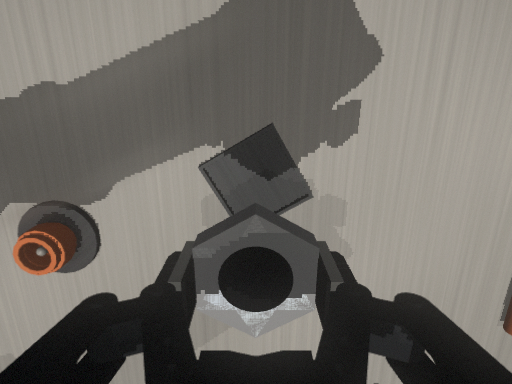

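The bushing is held level, the tray (pixel (256,175)) measures 74 mm at (597.8, 315.5), and the union still stands on the post. Lower it.

Run:
```python
from h import *
s=lambda:env.get_state()
x,y=.5976,.3150
env.movel([x,y,.11],.1); env.dwell(.3); print(s()['tcp_pos'].round(4),s()['force'].round(1))
hit=env.movel([x,y,.0755],.03,stop_force=5); t=s(); print(hit,t['tcp_pos'].round(4),t['force'].round(1))
if hit and t['tcp_pos'][2]<.0815:
    env.grip(.08); env.dwell(.3); env.movel([x,y,.22],.1)
    img,W=cloud('wrist'); cv2.imwrite('pics/bush2.png',img)
    Q,_=near(W,img,(x,y),.04,.025,.04);print('bush',rect(Q),np.percentile(Q[:,2],[5,50,95])); print(s()['time'])
    env.reach([.5,0,.26],quat(0))
    env.reach([.4012,-.2670,.22],quat(0)); env.dwell(.3); img,W=cloud('wrist')
    Q,_=near(W,img,(.4012,-.2675),.06,.004,.012);print('flange',rect(Q)); Q,_=near(W,img,(.4012,-.2675),.06,.023,.03);print('hub',rect(Q),np.median(Q[:,2])); print(s()['time'])
```

```text
[0.5978 0.3151 0.1105] [ 0.1 -0.2 -1.2]
True [0.5974 0.3149 0.0796] [-1.5 -0.4  5. ]
bush (array([597.6, 315. ]), array([53.9, 61.6]), 0.2, 3320) [0.03031805 0.03155963 0.03270583]
42.0667
flange (array([ 401.5, -267.9]), array([95.2, 94.9]), 0.8, 4295)
hub (array([ 401.4, -267.7]), array([59. , 58.8]), 37.8, 3406) 0.026576900353848187
44.7833
```

Bushing seated (top 31.5 mm). Now the flange.

Run:
```python
from h import *
s=lambda:env.get_state()
x,y=.4015,-.2678
env.grip(.085,60)
env.movel([x,y,.078],.1,stop_force=8); print('pre',s()['tcp_pos'].round(4),s()['force'].round(2))
env.grip(.0,60); print('grip',s()['opening'],s()['gripper_force'],s()['force'].round(2))
env.movel([x,y,.1],.04); env.movel([x,y,.2],.12); print('lift',s()['opening'],s()['time'])
env.reach([.578,-.008,.2],quat(0)); env.dwell(.3)
img,W=cloud('wrist'); cv2.imwrite('pics/predish.png',img)
Q,_=near(W,img,(.578,-.008),.09,.0055,.012);print('rim',rect(Q)); print(s()['tcp_pos'],s()['opening'])
```

```text
pre [ 0.4018 -0.268   0.0785] [0.54 1.33 0.29]
grip 0.05778901018148444 62.20309138298035 [-1.84  0.67  8.94]
lift 0.057703256150137196 48.6417
rim (array([579.8,  22.6]), array([ 69.3, 127.2]), 88.7, 923)
[ 0.57788239 -0.00878843  0.20012499] 0.05800145546513965
```

View pics/predish.png

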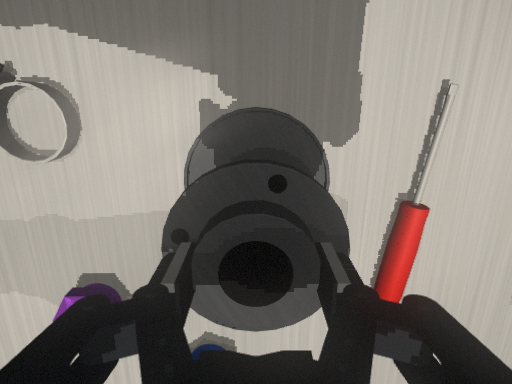

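The flange is held level, and the dish's far rim is visible at pixels 185–330. Dish centre is about (579, -7.3). Lower it.

Run:
```python
from h import *
s=lambda:env.get_state()
x,y=.579,-.0073
env.movel([x,y,.11],.1); env.dwell(.3); print(s()['tcp_pos'].round(4),s()['force'].round(1))
hit=env.movel([x,y,.0775],.03,stop_force=5); t=s(); print(hit,t['tcp_pos'].round(4),t['force'].round(1))
if hit and t['tcp_pos'][2]<.084:
    env.grip(.085); env.dwell(.3); env.movel([x,y,.25],.1); env.dwell(.2)
    img,W=cloud('wrist'); cv2.imwrite('pics/flange2.png',img)
    Q,_=near(W,img,(x,y),.04,.024,.04);print('hub',rect(Q),np.percentile(Q[:,2],[5,50,95])); Q,_=near(W,img,(x,y),.09,.0055,.0095);print('rim',rect(Q)); Q,_=near(W,img,(x,y),.055,.0095,.013);print('disc',rect(Q)); print(s()['time'])
    img,W=cloud('scene'); cv2.imwrite('pics/final.png',img)
```

```text
[ 0.5792 -0.0073  0.1104] [-0.1  0.3 -4.4]
True [ 0.5788 -0.0073  0.0819] [-1.2  0.4  6.7]
hub (array([579. ,  -6.9]), array([59. , 58.2]), 87.9, 2912) [0.02832215 0.02958614 0.0307405 ]
rim (array([579.3,  -6.5]), array([126.8, 126.4]), 86.7, 1184)
disc (array([578.9,  -7.1]), array([95. , 94.9]), 73.7, 3605)
55.1917
```

View pics/final.png

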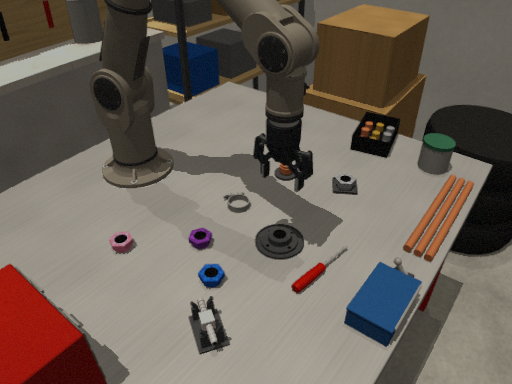

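All four fittings are on their holders: adapter (208,322), union (285,170), bushing (345,182), flange (280,238). The clamp and screwdriver have not moved.

```bash
python3 -c "
from h import *
print(job.job_done())"
```

```text
the job is handed in; nothing more can be done
None
```

The stack is apart with adapter, union, bushing and flange each seated upright on its own holder; I handed the job in at about 55 s of the 122 s limit, and no verdict was returned.

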